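# Lever a stuck drill vice up off its dowels with a pry bar

### The arm

A 6-joint arm with a two-finger parallel gripper is mounted at the origin on the work surface. World frame = base frame: x ahead of the robot, y to its left, z up, the work surface at z = 0. Lengths are in m, angles in rad, forces in N, time in s.
With the tool pointing down it reaches from about 0.375 to 0.975 m from the base axis. Payload 3.8 kg.
Tool frame: the origin (TCP) lies at the very end of the fingers, on their centre line; the grasp point (between the pads) lies 19 mm behind it; z points along the fingers, y is the direction in which the jaws open and shut (so a half turn about z gives the same grasp; the last joint's range is limited). The gripper opens to 85 mm and grips with 20 to 120 N. Pads are 22 mm wide; open, the fingers measure 114 mm over their backs; the gripper's body (76 mm by 85 mm) begins 54 mm behind the grasp point. The pads swing forward as they close: fully open they stand 13 mm farther back than shut.
Start: joints at [1.199, 0.264, 1.604, -0, 1.274, -0.037], TCP at [0.222, 0.638, 0.231] pointing down, gripper open.
Joint ranges: [-2.63, 2.63], [-0.94, 2.18], [0.31, 2.57], [-1.31, 4.45], [0, 2.66], [-2.55, 2.55]. Speed limits (rad/s): [2.57, 2.57, 3.14, 3.14, 3.14, 3.14].

### API

Orientations are given as a rotation vector (axis times angle).
In Python, from workcell import bot, viewer gives the robot as it stands.
- The arm moves only by the tool jog_arm, never from a script. Its argument "motion" is a list of rows, each an object of numbers: "dx", "dy", "dz": the shift along the world's x, y, z in cm; "turn": the turn about the world's z in rad. A call has 1 to 12 rows; each row shifts and turns the commanded pose from where the row before left it; what a row does not reach is not made up. A row lasts 1/12 s, in which the tool goes at most 41.7 mm and 7.16 degrees, less where a joint would pass 70% of its speed; a pose out of reach is approached as far as the arm can. A call is refused whole if a number of a shift passes 4.17 or a number of a turn 0.125, either way. A call with a gripper value outside its range is refused whole. "fingers" is the finger opening in cm, from 0 to 8.54, set as the call begins (left out, the last holds). The fingers move at their own pace and stop on an object; "grip_force" is the grip in N (left out, the last holds). Time passes only in rows, so rows that do not move let the fingers close. It gives the time, the measured TCP pose, the force and the opening at its end, in the units of the state.
- bot.read_state(): the state, without advancing time (a new reading comes with each control period).
- viewer.read_camera(name): name is "side" or "top"; returns (picture, depth): 400x640x3 uint8, red, green, blue; 400x640 float32, m along the optical axis (not along the pixel's ray), 0 where there is no reading.
- viewer.camera_info(name): a dict with "vertical_fov" (degrees; the focal length in pixels is half the picture's height over the tangent of half this angle, whatever the lens; pixels are square), "cx", "cy" (the principal point, pixels), "R" (3x3) and "t" (3): a world point X has camera coordinates R X + t. Camera axes: x right, y down, z forward; pixel columns grow to the right and rows downward; lengths in m; the calibration is good to about 2 mm. A picture is of the moment at which its call begins. camera_info takes no time and is no camera call.
- bot.finish_job(): hands the job in, once; it reports no verdict.
The state is a dict: "time": time; "q": joint angles; "joint_vel": joint speeds; "joint_torque": joint torques, N m; "tool_pos": TCP position; "tcp_rot": TCP orientation; "wrist_force": force on the tool from outside, world axes, zero at the start; "torque": the same for the moment, N m; "width": opening from 0.0 (shut) to 1.0 (fully open).
Only numpy, scipy, OpenCV 4.12 (cv2) and the standard library are available. Lean on these libraries where they do the work, as an engineer would, in place of code of your own. Each camera call takes 0.05 s, during which the arm holds its last target. There are 200 camera calls.

### The job

The grey drill vice is unbolted but stuck on the two dowels of its steel riser. Take the pry bar by its handle, put its flat blade under the side flange of the vice with the bar lying over the steel block that stands there, and press the handle down until the vice has risen about 10 mm, still on its dowels. Then let go and leave the bar in place under the vice, do not push or pull on the vice with the arm or gripper, and leave the other tools on the bench alone.

Things in the scene. Friction and masses are not known exactly. Their poses are not given: they have to be found in the camera images.
- riser: steel riser plate fixed to the bench, 250 (x) x 72 (y) x 40 mm high; origin at the centre of its underside, on the bench, z up. The vice sits on it, lengthwise along x. The block stands off its -y side and the bar goes in from there, along the riser's +y. Its upright -y face (y = -36 mm) is a wall that stops the blade.
- vice (a joint): how far the vice has risen straight up off the riser, in m: 0 = fully down, as at the start. About 3 kg, on two tight dowels that stand 20 mm out of the riser, so stiff that it stays at whatever height it is left. Raising it takes 70 to 85 N straight up at the flange.
- foot_edge (a point): middle of the lower outer edge of the vice's side flange on the riser's -y side: riser x = 0, y = -60 mm, 40 mm above the bench while the vice is down; rises with it. Axes as the riser's. The flange is 14 mm thick, runs 75 mm either way along x and overhangs the riser by 24 mm, clear below down to the bench. The vice's top is 69 mm above this point.
- block: plain loose steel block, the fulcrum, 60 (x) x 30 (y) x 46 mm high, 0.65 kg; origin at the centre of its underside on the bench. It stands in front of the flange, long side about parallel to it, with a gap of 28 to 38 mm between the flange's edge and the block. It need not be moved.
- bar_grip (a point): where to grasp the pry bar: centre of the black handle's section, 15 mm behind its front end. x points along the bar to the blade, y across it. Handle 28 x 28 mm, from 105 mm behind this point to 15 mm ahead; then a 14 mm square shank to 155 mm, then the blade. 0.54 kg, balances 40 mm ahead of this point. It lies flat on the bench at the start, this point 15 mm up, blade end 3 degrees down.
- bar_tip (a point): middle of the free end of the pry bar's flat steel blade, 230 mm ahead of bar_grip on the bar's centreline; axes as bar_grip. The blade is 75 mm long, 22 mm wide (y) and 6 mm thick (z).
- pry_bar: the whole pry bar, 335 mm long; origin and axes as bar_grip
- socket_mid (a point): bystander: upright deep steel socket, 32 mm across, 60 mm high; this point is half-way up
- hammer_grip (a point): bystander: hammer with wooden handle, 280 mm long, lying on the bench; a point on its handle, 56 mm from the middle towards the head
- wrench_grip (a point): bystander: steel wrench 180 mm long, lying flat; a point on its shank
Mind the look-alikes: they are no part of the job. Leave any orange look-alike of the block alone.

How it is judged:
By the outcome, as a careful person would: the job done as asked, in the order asked, and still so for the second after the job is handed in, with the robot touching nothing.
It also fails if it takes over 56 s, if anything falls off the work surface, if the arm or the gripper's body presses on something with over 40 N, if the wrist force passes 120 N, or if a joint passes its speed limit or range.

## Working session

There is one attempt and no reset: what is moved stays moved. The work goes in short steps, Python scripts to look and compute and a tool call to move; the robot and the scene stay as the last step left them, time stands still between calls to the robot, and variables do not carry over. Pictures are saved under pics/ and viewed, about 8 in all and at most 12, crops included, and the job is handed in when it is done.

Besides the shell and the picture viewer there is one more tool, called after "Emit:" as name(argument=value, ...) on one line, values as JSON. jog_arm: Moves the arm, as the interface text tells. Its arguments: {"type":"object","properties":{"motion":{"type":"array"},"fingers":{"type":"number"},"grip_force":{"type":"number"}},"required":["motion"]}

```bash
ls; mkdir -p pics; cat > h.py <<'E'
import numpy as np, cv2
from workcell import bot, viewer
def cam(n):
    i=viewer.camera_info(n); f=200/np.tan(np.radians(i["vertical_fov"])/2)
    return f,i["cx"],i["cy"],np.array(i["R"]),np.array(i["t"])
def world(n,u,v,d):
    f,cx,cy,R,t=cam(n); u,v,d=map(np.asarray,(u,v,d))
    return (np.stack([(u-cx)/f*d,(v-cy)/f*d,d],-1)-t)@R
def ray_z(n,u,v,z):
    f,cx,cy,R,t=cam(n); c=-R.T@t; r=R.T@np.array([(u-cx)/f,(v-cy)/f,1.]); return c+r*(z-c[2])/r[2]
def pix(n,X):
    f,cx,cy,R,t=cam(n); p=R@np.asarray(X,float)+t; return p[0]/p[2]*f+cx,p[1]/p[2]*f+cy
def shot(n,tag):
    p,d=viewer.read_camera(n); cv2.imwrite(f"pics/{tag}.png",p[...,::-1]); np.save(f"pics/{tag}.npy",d); return p,d
E
python3 - <<'E'
from h import *
for n in("top","side"):
    shot(n,n+"0"); i=viewer.camera_info(n); print(n,i["vertical_fov"],-np.array(i["R"]).T@np.array(i["t"]), i["cx"],i["cy"])
print(bot.read_state())
a=cv2.imread("pics/top0.png"); 
E
```

```text
pics
top 43.08544654185983 [0.49124717 0.0781102  1.17138347] 309.8533591618676 202.1588129599971
side 52.003587557134345 [-0.00810572 -0.50367097  0.78603892] 326.44213081562543 195.46797829797438
{'time': 0.1, 'q': array([ 1.19909679e+00,  2.64710904e-01,  1.60524706e+00,  3.04062277e-06,
        1.27371715e+00, -3.69085666e-02]), 'joint_vel': array([-8.72105905e-05,  6.72175517e-04, -2.77170720e-03,  4.28092282e-04,
        1.42126833e-04, -2.28043467e-03]), 'joint_torque': array([-3.17941331e-04, -5.16704786e+01, -3.68590772e+01, -9.98498786e-05,
        6.22993073e-03,  2.02986956e-05]), 'tool_pos': array([0.22154851, 0.63689606, 0.23005904]), 'tcp_rot': array([-0.52336609, -3.09725842,  0.00320172]), 'wrist_force': array([-1.44065856,  0.35644224,  0.01079513]), 'torque': array([ 0.02484942, -0.02304881, -0.0146128 ]), 'width': 1.0012063329164185}
```

View pics/top0.png

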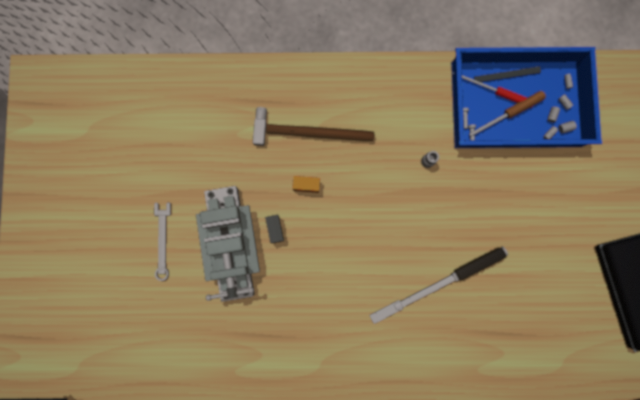

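View pics/side0.png

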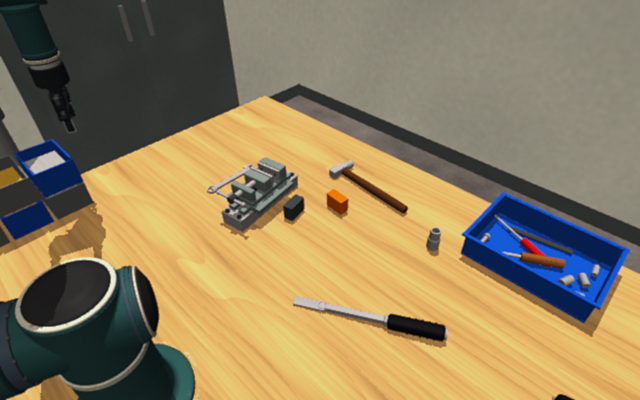

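Top view: the vice is at about (228,245), the dark steel block at (275,229), the orange look-alike at (307,184). The pry bar runs from its tip at (375,318) to its handle end at (503,253). The wrench, hammer and socket are bystanders. Next I measure from the depth.

```bash
python3 - <<'E'
from h import *
d=np.load("pics/top0.npy"); V,U=np.mgrid[:400,:640]; W=world("top",U,V,d)
im=cv2.imread("pics/top0.png")
# bench level check
print("bench z", [np.round(W[v,u],4) for v,u in((200,400),(330,200),(350,500))])
def reg(u0,u1,v0,v1,zl,zh):
    m=np.zeros(d.shape,bool); m[v0:v1,u0:u1]=1; return m&(W[...,2]>zl)&(W[...,2]<zh)
m=reg(262,292,210,250,.035,.06); P=W[m]; print("block",len(P),np.median(P[:,2]))
r=cv2.minAreaRect((P[:,:2]*1000).astype(np.float32)); print(r, cv2.boxPoints(r).round(1).tolist())
m=reg(365,515,240,328,.005,.05); P=W[m]; print("bar",len(P))
r=cv2.minAreaRect((P[:,:2]*1000).astype(np.float32)); print(r, cv2.boxPoints(r).round(1).tolist())
c=P[:,:2].mean(0); w,v=np.linalg.eigh(np.cov((P[:,:2]-c).T)); a=v[:,1]; s=(P[:,:2]-c)@a
for k in np.arange(s.min(),s.max(),.02):
    q=P[(s>=k)&(s<k+.02)]; x=(q[:,:2]-c)@np.array([-a[1],a[0]]); print(round(k,3),q.mean(0).round(4),"w",round(np.ptp(x),4),"zmax",q[:,2].max().round(4))
# vice: height levels
for lo,hi in((.03,.047),(.047,.06),(.06,.2)):
    m=reg(190,262,180,305,lo,hi); P=W[m]; r=cv2.minAreaRect((P[:,:2]*1000).astype(np.float32)); print("vice",lo,len(P),np.round(np.median(P[:,2]),4),r,cv2.boxPoints(r).round(1).tolist())
c=cv2.resize(im[175:310,150:330],None,fx=4.4,fy=4.4,interpolation=cv2.INTER_CUBIC); cv2.imwrite("pics/crop_v.png",c)
E
```

```text
bench z [array([ 0.6228, -0.1308,  0.0007]), array([0.33  , 0.3291, 0.0017]), array([ 0.2817, -0.3466,  0.0022])]
block 370 0.045488973005119046
((555.7166137695312, 160.23809814453125), (60.069427490234375, 30.143205642700195), 11.493818283081055) [[523.2999877929688, 169.0], [529.2999877929688, 139.5], [588.2000122070312, 151.5], [582.0999755859375, 181.0]]
bar 1652
((431.005615234375, -214.38629150390625), (338.61297607421875, 193.16294860839844), 88.56201171875) [[330.20001220703125, -381.20001220703125], [523.2999877929688, -386.1000061035156], [531.7999877929688, -47.599998474121094], [338.70001220703125, -42.70000076293945]]
-0.153 [ 0.4991 -0.3524  0.0298] w 0.0998 zmax 0.0362
-0.133 [ 0.4891 -0.3372  0.0288] w 0.1425 zmax 0.0382
-0.113 [ 0.4785 -0.3202  0.0276] w 0.1986 zmax 0.0379
-0.093 [ 0.4722 -0.3009  0.0277] w 0.2052 zmax 0.037
-0.073 [ 0.4626 -0.2833  0.0267] w 0.149 zmax 0.0353
-0.053 [ 0.4552 -0.2646  0.0246] w 0.1941 zmax 0.0338
-0.033 [ 0.4459 -0.2485  0.0215] w 0.2114 zmax 0.0318
-0.013 [ 0.4372 -0.2292  0.0175] w 0.2201 zmax 0.0278
0.007 [ 0.4266 -0.2118  0.0168
[... 609 characters left out ...]
810119629) [[395.70001220703125, 277.8999938964844], [411.29998779296875, 183.10000610351562], [657.9000244140625, 223.6999969482422], [642.2999877929688, 318.5]]
vice 0.047 1585 0.0536 ((523.0401611328125, 262.5367431640625), (239.55274963378906, 120.38688659667969), 9.261679649353027) [[395.1000061035156, 302.70001220703125], [414.5, 183.89999389648438], [650.9000244140625, 222.39999389648438], [631.5999755859375, 341.20001220703125]]
vice 0.06 2966 0.1019 ((501.3155517578125, 264.077392578125), (189.68479919433594, 102.60713195800781), 9.231149673461914) [[399.5, 299.5], [415.8999938964844, 198.1999969482422], [603.2000122070312, 228.6999969482422], [586.7000122070312, 329.8999938964844]]
```

View pics/crop_v.png

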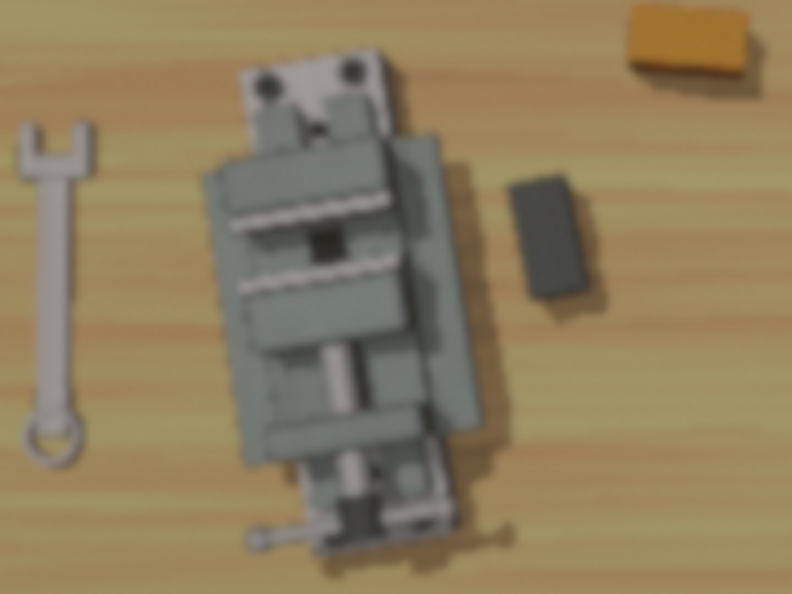

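The crop confirms that the dark block beside the flange is the fulcrum: 60×30 mm, top at 45.5 mm. The orange one at crop (690,35) is the look-alike. The vice flange's -y edge runs from crop (437,135) to (480,430). Next I refine the bar, riser and block frames.

```bash
python3 - <<'E'
from h import *
d=np.load("pics/top0.npy"); V,U=np.mgrid[:400,:640]; W=world("top",U,V,d)
g=cv2.imread("pics/top0.png").astype(int)
def cc(m):
    n,l,s,_=cv2.connectedComponentsWithStats(m.astype(np.uint8)); return l==1+np.argmax(s[1:,4])
box=np.zeros(d.shape,bool); box[240:328,365:515]=1
hs=cc(box&(g.max(2)<60)); sat=g.max(2)-g.min(2); sh=cc(box&(sat<45)&(g.max(2)>90))
for n,m,z in(("handle",hs,.026),("steel",sh,.013)):
    v,u=np.nonzero(m); X=np.array([ray_z("top",a,b,z) for a,b in zip(u,v)])[:,:2]
    r=cv2.minAreaRect((X*1000).astype(np.float32)); print(n,len(u),r,cv2.boxPoints(r).round(1).tolist(),"depth z",np.median(W[m][:,2]))
# flange edge, riser frame
c=np.radians(9.3); ex=np.array([np.cos(c),np.sin(c)]); ey=np.array([-ex[1],ex[0]])
m=np.zeros(d.shape,bool); m[195:285,190:265]=1; m&=(abs(W[...,2]-.054)<.004)
m=cc(m); P=W[m]; r=cv2.minAreaRect((P[:,:2]*1000).astype(np.float32)); print("flange",len(P),r)
lo=P[:,:2]@ey; xs=P[:,:2]@ex
E=[]
for k in np.arange(xs.min()+.01,xs.max()-.01,.008):
    q=(xs>=k)&(xs<k+.008); i=np.argmin(lo[q]); E.append((xs[q][i],lo[q][i]))
E=np.array(E); p=np.polyfit(E[:,0],E[:,1],1); print("edge slope",p, "resid",np.ptp(E[:,1]-np.polyval(p,E[:,0])),"x range",xs.min(),xs.max())
e0=.5*(xs.min()+xs.max()); B=np.array([.5557,.1602]); print("foot_edge",e0*ex+np.polyval(p,e0)*ey,"block in riser axes rel foot_edge",B@ex-e0,B@ey-np.polyval(p,B@ex))
E
```

```text
handle 592 ((476.1161193847656, -302.4717102050781), (25.56443214416504, 117.5221176147461), 26.366689682006836) [[438.6000061035156, -255.5], [490.79998779296875, -360.79998779296875], [513.7000122070312, -349.3999938964844], [461.5, -244.10000610351562]] depth z 0.0304488428357372
steel 891 ((400.66455078125, -153.61776733398438), (24.642578125, 217.939697265625), 26.04105567932129) [[341.79998779296875, -61.099998474121094], [437.3999938964844, -256.8999938964844], [459.6000061035156, -246.10000610351562], [363.8999938964844, -50.29999923706055]] depth z 0.011926381669419615
flange 665 ((532.6603393554688, 214.49391174316406), (149.86570739746094, 23.47066307067871), 9.704368591308594)
edge slope [-0.00080897  0.11527116] resid 0.0014069421884436162 x range 0.4853720577641827 0.635234857179972
foot_edge [0.53438366 0.20385587] block in riser axes rel foot_edge 0.013981196275943963 -0.04651553861930653
```

Emit:
jog_arm(motion=[{"dx": 1.9,"dy": -3.65,"turn": -0.065},{"dx": 1.9,"dy": -3.65,"turn": -0.065},{"dx": 1.9,"dy": -3.65,"turn": -0.065},{"dx": 1.9,"dy": -3.65,"turn": -0.065},{"dx": 1.9,"dy": -3.65,"turn": -0.065},{"dx": 1.9,"dy": -3.65,"turn": -0.065},{"dx": 1.9,"dy": -3.65,"turn": -0.065},{"dx": 1.9,"dy": -3.65,"turn": -0.065},{"dx": 1.9,"dy": -3.65,"turn": -0.065},{"dx": 1.9,"dy": -3.65,"turn": -0.065},{"dx": 1.9,"dy": -3.65,"turn": -0.065},{"dx": 1.9,"dy": -3.65,"turn": -0.065}])

```text
validation failed for argument at $.mo...
```

Emit:
jog_arm(motion=[{"dy": -3.8},{"dy": -3.8},{"dy": -3.8},{"dy": -3.8},{"dy": -3.8},{"dy": -3.8,"dz": -1},{"dy": -3.8,"dz": -1},{"dy": -3.8,"dz": -1},{"dy": -3.8,"dz": -1},{"dy": -3.8,"dz": -1},{"dy": -3.8,"dz": -1},{"dy": -3.8,"dz": -1}], fingers=6)

```text
validation failed for argument at $.mo...
```

Emit:
jog_arm(motion=[{"dz": -2},{"dz": -2},{},{}])

```text
validation failed for argument at $.mo...
```

Emit:
jog_arm(motion=[{"dx": 1.9,"dy": -3.65,"dz": 0,"turn": -0.065},{"dx": 1.9,"dy": -3.65,"dz": 0,"turn": -0.065},{"dx": 1.9,"dy": -3.65,"dz": 0,"turn": -0.065},{"dx": 1.9,"dy": -3.65,"dz": 0,"turn": -0.065},{"dx": 1.9,"dy": -3.65,"dz": 0,"turn": -0.065},{"dx": 1.9,"dy": -3.65,"dz": 0,"turn": -0.065},{"dx": 1.9,"dy": -3.65,"dz": 0,"turn": -0.065},{"dx": 1.9,"dy": -3.65,"dz": 0,"turn": -0.065},{"dx": 1.9,"dy": -3.65,"dz": 0,"turn": -0.065},{"dx": 1.9,"dy": -3.65,"dz": 0,"turn": -0.065},{"dx": 1.9,"dy": -3.65,"dz": 0,"turn": -0.065},{"dx": 1.9,"dy": -3.65,"dz": 0,"turn": -0.065}])

```text
time: 1.1
tool_pos: [0.4499, 0.1975, 0.231]
tcp_rot: [-1.666, -2.663, 0.0]
wrist_force: [-0.2, 1.1, 0.2]
width: 1.002
```

Emit:
jog_arm(motion=[{"dx": 0,"dy": -3.8,"dz": 0,"turn": 0},{"dx": 0,"dy": -3.8,"dz": 0,"turn": 0},{"dx": 0,"dy": -3.8,"dz": 0,"turn": 0},{"dx": 0,"dy": -3.8,"dz": 0,"turn": 0},{"dx": 0,"dy": -3.8,"dz": 0,"turn": 0},{"dx": 0,"dy": -3.8,"dz": -1,"turn": 0},{"dx": 0,"dy": -3.8,"dz": -1,"turn": 0},{"dx": 0,"dy": -3.8,"dz": -1,"turn": 0},{"dx": 0.1,"dy": -3.8,"dz": -1,"turn": 0},{"dx": 0.1,"dy": -3.8,"dz": -1,"turn": 0},{"dx": 0.2,"dy": -3.8,"dz": -1,"turn": 0},{"dx": 0.1,"dy": -3.8,"dz": -1,"turn": 0}], fingers=6)

```text
time: 2.1
tool_pos: [0.4542, -0.2583, 0.1605]
tcp_rot: [-1.662, -2.665, -0.0]
wrist_force: [0.1, 1.1, -0.1]
width: 0.701
```

Emit:
jog_arm(motion=[{"dx": 0,"dy": -0.3,"dz": -2,"turn": 0},{"dx": 0,"dy": 0,"dz": -2,"turn": 0},{"dx": 0,"dy": 0,"dz": -2,"turn": 0},{"dx": 0,"dy": 0,"dz": 0,"turn": 0},{"dx": 0,"dy": 0,"dz": 0,"turn": 0}])

```text
time: 2.52
tool_pos: [0.4533, -0.2587, 0.0998]
tcp_rot: [-1.66, -2.662, -0.0]
wrist_force: [1.5, -0.6, -0.1]
width: 0.703
```

```bash
python3 - <<'E'
from h import *
a,_=shot("side","s1"); b,_=shot("top","t1"); print(bot.read_state()["tool_pos"])
A=cv2.resize(a[250:370,270:470,::-1],None,fx=4,fy=4); B=cv2.resize(b[230:330,360:520,::-1],None,fx=5,fy=5)[:, :800]
cv2.imwrite("pics/s1c.png",np.vstack([A[:300] if 0 else cv2.resize(A,(500,300)),cv2.resize(B,(500,300))]))
E
```

```text
[ 0.45542097 -0.25968281  0.10226376]
```

View pics/s1c.png

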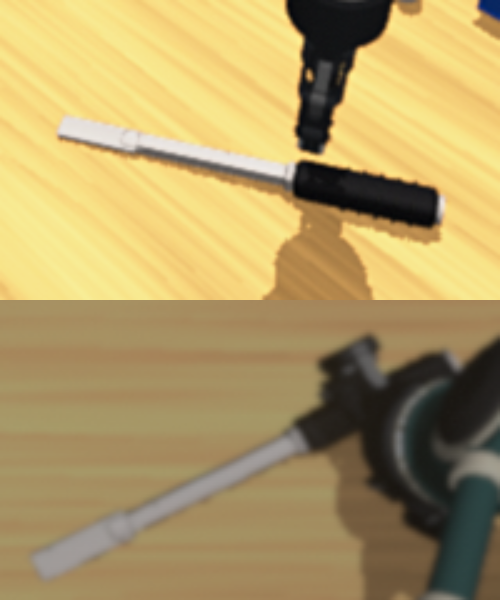

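Crop: the fingers are centred over the handle, just behind its front end, and the jaws are across the bar. I go down 10 mm farther back on the handle, which helps the blade to droop in the grip later.

Emit:
jog_arm(motion=[{"dx": 0.45,"dy": -1.0,"dz": -2.5,"turn": 0},{"dx": 0,"dy": 0,"dz": -2.5,"turn": 0},{"dx": 0,"dy": 0,"dz": -2.5,"turn": 0},{"dx": 0,"dy": 0,"dz": -1.5,"turn": 0},{"dx": 0,"dy": 0,"dz": -0.6,"turn": 0},{"dx": 0,"dy": 0,"dz": 0,"turn": 0},{"dx": 0,"dy": 0,"dz": 0,"turn": 0}])

```text
time: 3.2
tool_pos: [0.4605, -0.27, 0.0067]
tcp_rot: [1.66, 2.665, -0.0]
wrist_force: [0.3, -0.3, -0.5]
width: 0.705
```

Emit:
jog_arm(motion=[{"dx": 0,"dy": 0,"dz": 0,"turn": 0},{"dx": 0,"dy": 0,"dz": 0,"turn": 0},{"dx": 0,"dy": 0,"dz": 0,"turn": 0},{"dx": 0,"dy": 0,"dz": 0,"turn": 0},{"dx": 0,"dy": 0,"dz": 0,"turn": 0},{"dx": 0,"dy": 0,"dz": 0,"turn": 0},{"dx": 0,"dy": 0,"dz": 0,"turn": 0},{"dx": 0,"dy": 0,"dz": 0,"turn": 0}], fingers=1.5, grip_force=25)

```text
time: 3.87
tool_pos: [0.4605, -0.2703, 0.007]
tcp_rot: [1.661, 2.664, -0.0]
wrist_force: [-1.0, 0.7, 6.3]
width: 0.325
```

Emit:
jog_arm(motion=[{"dx": 0,"dy": 0,"dz": 1,"turn": 0},{"dx": 0,"dy": 0,"dz": 1,"turn": 0},{"dx": 0,"dy": 0,"dz": 1,"turn": 0},{"dx": 0,"dy": 0,"dz": 1,"turn": 0},{"dx": 0,"dy": 0,"dz": 1,"turn": 0},{"dx": 0,"dy": 0,"dz": 0,"turn": 0},{"dx": 0,"dy": 0,"dz": 0,"turn": 0}], grip_force=20)

```text
time: 4.45
tool_pos: [0.4601, -0.27, 0.0565]
tcp_rot: [1.66, 2.664, -0.0]
wrist_force: [-0.3, 0.2, -5.0]
width: 0.323
```

```bash
cat >> h.py <<'E'
def steel(n,p,z0,box):
    "bar steel pixels -> world by depth"
E
python3 - <<'E'
from h import *
s=bot.read_state(); print(s["tool_pos"],s["wrist_force"],s["torque"],s["width"])
a,_=shot("side","s2"); cv2.imwrite("pics/s2c.png",cv2.resize(a[220:360,260:480,::-1],None,fx=3,fy=3))
E
```

```text
[ 0.46009965 -0.2700267   0.05648165] [-0.34021134  0.18602666 -4.98303288] [-0.21710895 -0.11720577  0.01852653] 0.32250534244076856
```

View pics/s2c.png

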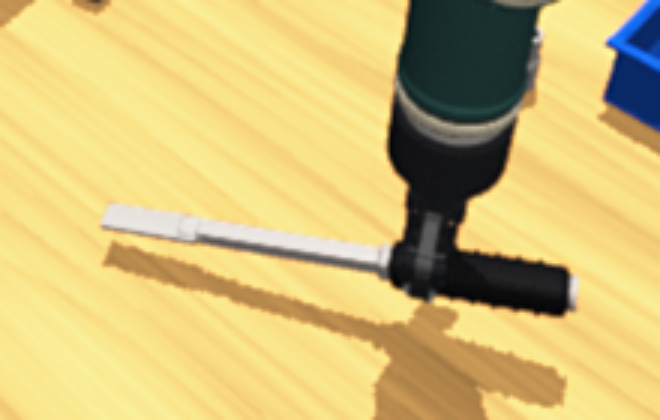

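The bar stays level even at 20 N (full weight carried, 0.25 Nm), so it will not droop by itself. The needed pitch is about 22 to 30° tip-down, because the blade has to pass over the 46 mm block and under the 40 mm flange. I can get it by hooking the blade lightly under the flange beside the block and raising the handle. That takes about 2 N, far below the vice's 70 N. First I carry the bar there.

Emit:
jog_arm(motion=[{"dx": 0.9,"dy": 2.5,"dz": 0,"turn": -0.037},{"dx": 0.9,"dy": 2.5,"dz": 0,"turn": -0.037},{"dx": 0.9,"dy": 2.5,"dz": 0,"turn": -0.037},{"dx": 0.9,"dy": 2.5,"dz": 0,"turn": -0.037},{"dx": 0.9,"dy": 2.5,"dz": -0.5,"turn": -0.037},{"dx": 0.9,"dy": 2.5,"dz": -0.6,"turn": -0.037},{"dx": 0.9,"dy": 2.5,"dz": -0.6,"turn": -0.037},{"dx": 0.9,"dy": 2.5,"dz": -0.6,"turn": -0.037},{"dx": 0,"dy": 0,"dz": 0,"turn": 0},{"dx": 0,"dy": 0,"dz": 0,"turn": 0},{"dx": 0,"dy": 0,"dz": 0,"turn": 0}], grip_force=30)

```text
time: 5.42
tool_pos: [0.5304, -0.0694, 0.0315]
tcp_rot: [-2.034, -2.392, 0.002]
wrist_force: [-0.3, -0.3, -5.4]
width: 0.318
```

```bash
python3 - <<'E'
from h import *
s=bot.read_state(); print(s["tool_pos"],s["tcp_rot"],s["wrist_force"])
a,da=shot("side","s3"); b,db=shot("top","t3")
cv2.imwrite("pics/s3c.png",np.vstack([cv2.resize(a[150:290,190:400,::-1],(600,400),interpolation=2)[:300*0+400],cv2.resize(b[180:310,190:410,::-1],(600,355),interpolation=2)])[:755])
x=cv2.imread("pics/s3c.png"); cv2.imwrite("pics/s3c.png",cv2.resize(x,None,fx=.79,fy=.79))
# bar line: depth pixels in top view ahead of handle
ex=np.array([.987,.1616]); ey=np.array([-ex[1],ex[0]]); F=np.array([.5344,.2039])
V,U=np.mgrid[:400,:640]; W=world("top",U,V,db); R=np.stack([(W[...,:2]-F)@ex,(W[...,:2]-F)@ey,W[...,2]],-1)
m=(abs(R[...,0]+.046)<.022)&(R[...,1]<-.003)&(R[...,1]>-.25)&(W[...,2]>.012)&(W[...,2]<.09)
P=R[m]
for k in np.arange(-.25,0,.02):
    q=P[(P[:,1]>=k)&(P[:,1]<k+.02)]
    if len(q): print(round(k,2),len(q),q.mean(0).round(4),np.percentile(q[:,0],[2,98]).round(4),"ymax",q[:,1].max().round(4))
E
```

```text
[ 0.53041838 -0.06939189  0.03146474] [-2.03419281e+00 -2.39214512e+00  2.22882653e-03] [-0.33111894 -0.27716892 -5.37495665]
-0.25 18 [-0.05   -0.2335  0.0408] [-0.0551 -0.0431] ymax -0.2301
-0.23 59 [-0.049  -0.22    0.0387] [-0.0558 -0.0421] ymax -0.2102
-0.21 56 [-0.0487 -0.2002  0.0359] [-0.0554 -0.0422] ymax -0.1903
-0.19 58 [-0.0489 -0.1801  0.0332] [-0.0556 -0.0422] ymax -0.1701
-0.17 55 [-0.0487 -0.1599  0.0312] [-0.0552 -0.0424] ymax -0.1501
-0.15 57 [-0.049  -0.1403  0.0273] [-0.0557 -0.0422] ymax -0.1303
-0.13 57 [-0.0491 -0.1199  0.0246] [-0.0559 -0.0424] ymax -0.1103
-0.11 83 [-0.0489 -0.0998  0.0193] [-0.0594 -0.0386] ymax -0.0901
-0.09 80 [-0.049  -0.0805  0.0155] [-0.0592 -0.0386] ymax -0.0707
-0.07 47 [-0.0484 -0.0619  0.014 ] [-0.0587 -0.0393] ymax -0.0512
-0.05 7 [-0.0478 -0.0451  0.0133] [-0.0587 -0.042 ] ymax -0.0411
```

View pics/s3c.png

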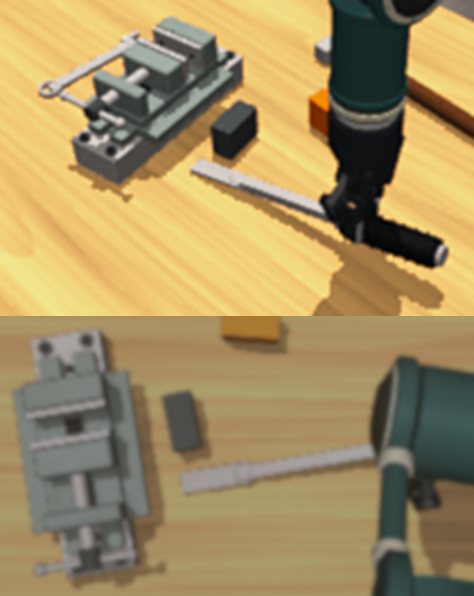

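The picture shows the bar aligned with the riser's y, left of the block, tip at (185,480) in the lower view. Depth shows it has already slipped to about 8° tip-down. I slide the blade under the flange and raise the handle in an arc.

Emit:
jog_arm(motion=[{"dx": -0.13,"dy": 0.77,"dz": 0.2,"turn": 0},{"dx": -0.13,"dy": 0.77,"dz": 0.2,"turn": 0},{"dx": -0.13,"dy": 0.77,"dz": 0.1,"turn": 0},{"dx": -0.13,"dy": 0.77,"dz": 0,"turn": 0},{"dx": -0.13,"dy": 0.77,"dz": 0,"turn": 0},{"dx": -0.13,"dy": 0.77,"dz": 0,"turn": 0},{"dx": 0,"dy": 0,"dz": 0.6,"turn": 0},{"dx": 0,"dy": 0,"dz": 0.6,"turn": 0},{"dx": 0,"dy": 0,"dz": 0.5,"turn": 0},{"dx": 0,"dy": 0,"dz": 0,"turn": 0}], grip_force=20)

```text
time: 6.35
tool_pos: [0.5251, -0.0236, 0.0561]
tcp_rot: [2.035, 2.39, 0.003]
wrist_force: [0.3, -0.3, -5.4]
width: 0.32
```

Emit:
jog_arm(motion=[{"dx": -0.01,"dy": 0.1,"dz": 0.6,"turn": 0},{"dx": -0.02,"dy": 0.15,"dz": 0.7,"turn": 0},{"dx": -0.02,"dy": 0.2,"dz": 0.7,"turn": 0},{"dx": -0.03,"dy": 0.2,"dz": 0.7,"turn": 0},{"dx": -0.04,"dy": 0.25,"dz": 0.7,"turn": 0},{"dx": 0,"dy": 0,"dz": 0,"turn": 0}])

```text
time: 6.85
tool_pos: [0.5235, -0.014, 0.0903]
tcp_rot: [2.035, 2.39, 0.003]
wrist_force: [-0.9, 0.5, -4.8]
width: 0.324
```

```bash
cat >> h.py <<'E'
ex=np.array([.987,.1616]); ey=np.array([-ex[1],ex[0]]); F=np.array([.5344,.2039])
def rf(p): p=np.asarray(p); return np.array([(p[:2]-F)@ex,(p[:2]-F)@ey])
def bar(tag,x0,lo=-.25,hi=0.,zlo=.012,zhi=.2):
    "profile of the bar's top surface near riser x0 (top camera), rel. foot_edge"
    b,db=shot("top",tag); V,U=np.mgrid[:400,:640]; W=world("top",U,V,db)
    R=np.stack([(W[...,:2]-F)@ex,(W[...,:2]-F)@ey,W[...,2]],-1)
    P=R[(abs(R[...,0]-x0)<.022)&(R[...,1]<hi)&(R[...,1]>lo)&(R[...,2]>zlo)&(R[...,2]<zhi)]
    for k in np.arange(lo,hi,.02):
        q=P[(P[:,1]>=k)&(P[:,1]<k+.02)]
        if len(q)>4: print(round(k,2),len(q),np.median(q,0).round(4),np.percentile(q[:,0],[2,98]).round(4),"ymax",q[:,1].max().round(4))
    m=(R[...,2]>.085)&(abs(R[...,0])<.13)&(R[...,1]>0)&(R[...,1]<.1); print("vice high z median",np.median(R[...,2][m]),m.sum())
    return R
E
python3 - <<'E'
from h import *
s=bot.read_state(); print(s["tool_pos"],rf(s["tool_pos"]),s["wrist_force"],s["torque"]); bar("t4",-.048,-.21)
E
```

```text
[ 0.52353496 -0.01395419  0.09030295] [-0.04592903 -0.21326629] [-0.91423116  0.48097788 -4.79802959] [-0.28604959 -0.02725923  0.03739402]
-0.17 21 [-0.0482 -0.1536  0.0867] [-0.0533 -0.0407] ymax -0.15
-0.15 62 [-0.0469 -0.14    0.0825] [-0.0536 -0.0403] ymax -0.13
-0.13 59 [-0.0466 -0.1199  0.0777] [-0.0531 -0.0402] ymax -0.1103
-0.11 62 [-0.0469 -0.1002  0.0721] [-0.0537 -0.0401] ymax -0.0903
-0.09 57 [-0.0469 -0.0803  0.0664] [-0.0533 -0.0405] ymax -0.0702
-0.07 77 [-0.0468 -0.0583  0.0593] [-0.0572 -0.0375] ymax -0.05
-0.05 88 [-0.047  -0.0398  0.0514] [-0.057  -0.0363] ymax -0.0304
-0.03 86 [-0.0469 -0.0205  0.0453] [-0.0573 -0.0368] ymax -0.0103
-0.01 54 [-0.0464 -0.0043  0.0414] [-0.0637 -0.0331] ymax -0.0
vice high z median 0.1049377204089627 2088
```

Emit:
jog_arm(motion=[{"dx": -0.02,"dy": 0.12,"dz": 0.75,"turn": 0},{"dx": -0.03,"dy": 0.18,"dz": 0.75,"turn": 0},{"dx": -0.04,"dy": 0.25,"dz": 0.75,"turn": 0},{"dx": -0.05,"dy": 0.3,"dz": 0.75,"turn": 0},{"dx": -0.06,"dy": 0.35,"dz": 0.75,"turn": 0},{"dx": -0.06,"dy": 0.35,"dz": 0.75,"turn": 0},{"dx": -0.06,"dy": 0.4,"dz": 0.75,"turn": 0},{"dx": 0,"dy": 0,"dz": 0,"turn": 0},{"dx": 0,"dy": 0,"dz": 0,"turn": 0}])

```text
time: 7.65
tool_pos: [0.5197, 0.0056, 0.1417]
tcp_rot: [2.035, 2.391, 0.002]
wrist_force: [0.0, 0.4, -5.3]
width: 0.316
```

```bash
python3 - <<'E'
from h import *
s=bot.read_state(); print(s["tool_pos"],rf(s["tool_pos"]),s["wrist_force"],s["torque"]); bar("t5",-.048,-.21)
E
```

```text
[0.51973132 0.00555659 0.14168243] [-0.04653028 -0.19339448] [ 0.01123443  0.35351075 -5.25846296] [-0.10536152 -0.03905387  0.00361727]
-0.13 60 [-0.0472 -0.1192  0.1116] [-0.0541 -0.0407] ymax -0.1101
-0.11 64 [-0.0475 -0.0999  0.1003] [-0.0541 -0.0408] ymax -0.0902
-0.09 61 [-0.0476 -0.0804  0.0891] [-0.0542 -0.0411] ymax -0.0702
-0.07 70 [-0.0475 -0.0584  0.0758] [-0.0573 -0.038 ] ymax -0.0501
-0.05 90 [-0.0473 -0.0399  0.0611] [-0.058  -0.0369] ymax -0.0302
-0.03 87 [-0.0475 -0.0199  0.0497] [-0.0577 -0.037 ] ymax -0.01
-0.01 52 [-0.0475 -0.0038  0.0414] [-0.0617 -0.0329] ymax -0.0
vice high z median 0.10501318658108355 2088
```

The pitch is now 30° with the vice unmoved (its top median 0.1050 before and after). I clamp harder, withdraw along the bar and move over the block.

Emit:
jog_arm(motion=[{"dx": 0,"dy": 0,"dz": -0.2,"turn": 0},{"dx": 0.11,"dy": -0.66,"dz": 0.4,"turn": 0},{"dx": 0.11,"dy": -0.66,"dz": 0.4,"turn": 0},{"dx": 0.11,"dy": -0.66,"dz": 0.4,"turn": 0},{"dx": 0.11,"dy": -0.66,"dz": 0.7,"turn": 0},{"dx": 0.11,"dy": -0.66,"dz": 1.1,"turn": 0},{"dx": 0.11,"dy": -0.66,"dz": 1.2,"turn": 0}], grip_force=90)

```text
time: 8.28
tool_pos: [0.5256, -0.0354, 0.1816]
tcp_rot: [-2.037, -2.391, 0.001]
wrist_force: [0.6, 0.4, -4.9]
width: 0.305
```

Emit:
jog_arm(motion=[{"dx": 1.2,"dy": 0.2,"dz": 0,"turn": 0},{"dx": 1.2,"dy": 0.2,"dz": 0,"turn": 0},{"dx": 1.2,"dy": 0.2,"dz": 0,"turn": 0},{"dx": 1.2,"dy": 0.2,"dz": 0,"turn": 0},{"dx": 1.2,"dy": 0.2,"dz": 0,"turn": 0},{"dx": 0,"dy": 0,"dz": -0.7,"turn": 0},{"dx": 0,"dy": 0,"dz": 0,"turn": 0},{"dx": 0,"dy": 0,"dz": 0,"turn": 0}])

```text
time: 8.95
tool_pos: [0.5843, -0.024, 0.1719]
tcp_rot: [-2.034, -2.39, 0.004]
wrist_force: [-0.7, 1.2, -4.7]
width: 0.309
```

```bash
python3 - <<'E'
from h import *
s=bot.read_state(); print(s["tool_pos"],rf(s["tool_pos"]),s["wrist_force"],s["torque"]); bar("t6",.014,-.21,zlo=.05)
a,_=shot("side","s6"); cv2.imwrite("pics/s6c.png",cv2.resize(a[140:270,190:410,::-1],None,fx=3.2,fy=3.2,interpolation=2))
E
```

```text
[ 0.58431961 -0.02403865  0.17193194] [ 0.01243577 -0.23304245] [-0.65672968  1.16296793 -4.69234782] [-0.22504431 -0.01825274 -0.07045061]
-0.19 73 [ 0.0111 -0.1798  0.1531] [0.0045 0.0181] ymax -0.1702
-0.17 73 [ 0.0107 -0.1601  0.1417] [0.0043 0.0179] ymax -0.1503
-0.15 71 [ 0.0108 -0.1401  0.1303] [0.0043 0.018 ] ymax -0.1301
-0.13 69 [ 0.0108 -0.1199  0.1192] [0.0041 0.018 ] ymax -0.1103
-0.11 79 [ 0.0108 -0.0982  0.1064] [0.0011 0.0212] ymax -0.09
-0.09 94 [ 0.0108 -0.08    0.0924] [0.0005 0.0214] ymax -0.0702
-0.07 92 [ 0.0109 -0.0601  0.0803] [0.0006 0.0215] ymax -0.0502
-0.05 94 [ 0.0105 -0.0404  0.0685] [-0.0006  0.0224] ymax -0.03
vice high z median 0.105019265979253 2081
```

View pics/s6c.png

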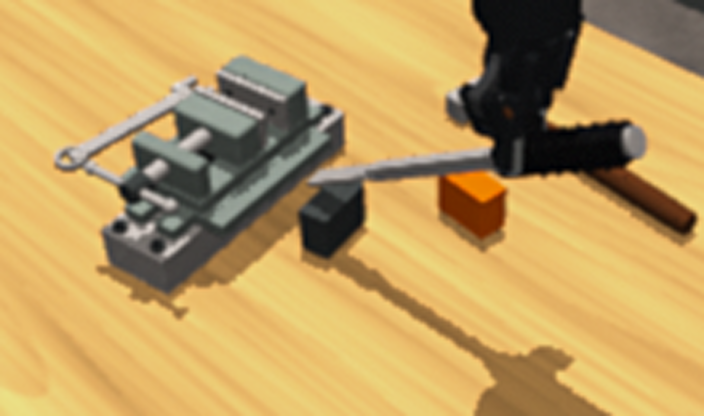

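The picture shows the blade tip (310,182) above the dark block, pointing at the flange. The pitch is 31° and the lateral position is 3 mm from the block's centre. I insert along the bar axis.

Emit:
jog_arm(motion=[{"dx": 0,"dy": 0,"dz": -0.4,"turn": 0},{"dx": 0,"dy": 0,"dz": -0.36,"turn": 0},{"dx": -0.08,"dy": 0.5,"dz": -0.3,"turn": 0},{"dx": -0.08,"dy": 0.5,"dz": -0.3,"turn": 0},{"dx": -0.08,"dy": 0.5,"dz": -0.31,"turn": 0},{"dx": -0.08,"dy": 0.5,"dz": -0.3,"turn": 0},{"dx": 0,"dy": 0,"dz": 0,"turn": 0}])

```text
time: 9.63
tool_pos: [0.5815, -0.0031, 0.1531]
tcp_rot: [-2.035, -2.391, 0.001]
wrist_force: [-0.0, -1.3, -5.2]
width: 0.306
```

Emit:
jog_arm(motion=[{"dx": -0.08,"dy": 0.5,"dz": -0.31,"turn": 0},{"dx": -0.08,"dy": 0.5,"dz": -0.3,"turn": 0},{"dx": -0.08,"dy": 0.5,"dz": -0.31,"turn": 0},{"dx": -0.08,"dy": 0.5,"dz": -0.3,"turn": 0},{"dx": 0,"dy": 0,"dz": 0,"turn": 0},{"dx": 0,"dy": 0,"dz": 0,"turn": 0}])

```text
time: 10.13
tool_pos: [0.5789, 0.016, 0.1415]
tcp_rot: [-2.036, -2.392, 0.001]
wrist_force: [0.3, -0.6, -5.8]
width: 0.3
```

```bash
python3 - <<'E'
from h import *
s=bot.read_state(); print(s["tool_pos"],rf(s["tool_pos"]),s["wrist_force"],s["torque"]); R=bar("t7",.012,-.21,zlo=.05)
m=(abs(R[...,2]-.0455)<.004)&(abs(R[...,0]-.014)<.04)&(R[...,1]<-.02)&(R[...,1]>-.075); P=R[m]; print("block",P[:,:2].min(0),P[:,:2].max(0))
E
```

```text
[0.57894716 0.01599065 0.1414736 ] [ 0.0136019  -0.19266535] [ 0.28909425 -0.60961582 -5.78407239] [-0.20575699 -0.05229798 -0.05718905]
-0.13 66 [ 0.0123 -0.1197  0.1124] [0.0057 0.019 ] ymax -0.1102
-0.11 66 [ 0.0121 -0.1     0.1002] [0.0055 0.0193] ymax -0.0903
-0.09 63 [ 0.0122 -0.08    0.088 ] [0.0054 0.0193] ymax -0.0704
-0.07 73 [ 0.0117 -0.0587  0.0757] [0.0019 0.0221] ymax -0.0503
-0.05 89 [ 0.0123 -0.0401  0.0613] [0.0015 0.0233] ymax -0.0301
-0.03 42 [ 0.0124 -0.0251  0.0526] [0.0021 0.0225] ymax -0.018
-0.01 7 [ 0.0072 -0.0003  0.0524] [-0.0083  0.0323] ymax -0.0001
vice high z median 0.10496724572587635 2083
block [-0.01629413 -0.06228571] [ 0.04400358 -0.02050643]
```

The blade is in, clear of both block and flange, tip about 12.5 mm under the edge. Now I press down along the arc about the block's near edge, pulling back slightly so the tip stays off the riser wall. This first part takes up the slack.

Emit:
jog_arm(motion=[{"dx": 0.11,"dy": -0.69,"dz": 0.4,"turn": 0},{"dx": 0.05,"dy": -0.29,"dz": -0.6,"turn": 0},{"dx": 0.05,"dy": -0.29,"dz": -0.6,"turn": 0},{"dx": 0.05,"dy": -0.28,"dz": -0.6,"turn": 0},{"dx": 0.04,"dy": -0.26,"dz": -0.6,"turn": 0},{"dx": 0.04,"dy": -0.25,"dz": -0.6,"turn": 0},{"dx": 0,"dy": 0,"dz": 0,"turn": 0},{"dx": 0,"dy": 0,"dz": 0,"turn": 0}], grip_force=60)

```text
time: 10.85
tool_pos: [0.5825, -0.0052, 0.1152]
tcp_rot: [-2.037, -2.391, 0.001]
wrist_force: [0.9, 0.7, -1.3]
width: 0.303
```

```bash
cat > chk.py <<'E'
import sys
from h import *
s=bot.read_state(); print(s["time"],s["tool_pos"],rf(s["tool_pos"]),s["wrist_force"],s["torque"]); R=bar(sys.argv[1],.012,-.21,zlo=.05)
m=(abs(R[...,2]-.0455)<.004)&(abs(R[...,0]-.014)<.04)&(R[...,1]<-.02)&(R[...,1]>-.075); P=R[m]; print("block",P[:,:2].min(0),P[:,:2].max(0))
R0=np.load("pics/top0.npy"); D=np.load(f"pics/{sys.argv[1]}.npy"); V,U=np.mgrid[:400,:640]; W=world("top",U,V,R0)
a=np.stack([(W[...,:2]-F)@ex,(W[...,:2]-F)@ey],-1); m=(abs(a[...,0])<.06)&(a[...,1]>.01)&(a[...,1]<.11)&(W[...,2]>.045)
df=(R0-D)[m]; print("vice rise mm",1000*np.median(df),np.percentile(df*1000,[25,75]))
E
python3 chk.py t8
```

```text
10.85 [ 0.58245507 -0.00516378  0.11524941] [ 0.01364565 -0.21411165] [ 0.89244005  0.74821898 -1.31171839] [ 0.69093318 -0.19720986 -0.13807197]
-0.17 35 [ 0.0134 -0.1558  0.1045] [0.0063 0.0199] ymax -0.1502
-0.15 67 [ 0.0128 -0.1403  0.0987] [0.0066 0.0199] ymax -0.1301
-0.13 64 [ 0.0133 -0.1198  0.0908] [0.0068 0.0201] ymax -0.1101
-0.11 63 [ 0.0136 -0.0998  0.0826] [0.007  0.0206] ymax -0.0902
-0.09 62 [ 0.0133 -0.0803  0.0749] [0.007  0.0206] ymax -0.0707
-0.07 83 [ 0.0138 -0.0593  0.0639] [0.0036 0.0245] ymax -0.0502
-0.05 81 [ 0.0133 -0.0407  0.0557] [-0.0004  0.0243] ymax -0.0304
-0.03 17 [ 0.0141 -0.0274  0.0515] [0.0038 0.024 ] ymax -0.0203
-0.01 8 [ 0.006  -0.0003  0.0525] [-0.0082  0.0225] ymax -0.0
vice high z median 0.10503900573536187 2084
block [-0.01632047 -0.06223395] [ 0.04402472 -0.02001586]
vice rise mm 0.1065135 [-1.78274512  1.97872519]
```

Pitch is 21.6°, blade touching block and flange, block unmoved. I press on.

Emit:
jog_arm(motion=[{"dx": 0.03,"dy": -0.17,"dz": -0.5,"turn": 0},{"dx": 0.03,"dy": -0.16,"dz": -0.5,"turn": 0},{"dx": 0.02,"dy": -0.15,"dz": -0.5,"turn": 0},{"dx": 0.02,"dy": -0.13,"dz": -0.5,"turn": 0},{"dx": 0.02,"dy": -0.12,"dz": -0.5,"turn": 0},{"dx": 0.02,"dy": -0.11,"dz": -0.5,"turn": 0},{"dx": 0.01,"dy": -0.1,"dz": -0.5,"turn": 0},{"dx": 0,"dy": 0,"dz": 0,"turn": 0},{"dx": 0,"dy": 0,"dz": 0,"turn": 0}])

```text
time: 11.65
tool_pos: [0.5867, -0.0175, 0.0843]
tcp_rot: [2.03, 2.388, -0.001]
wrist_force: [-1.5, -7.3, 13.9]
width: 0.303
```

```bash
python3 chk.py t9
```

```text
11.65 [ 0.58671944 -0.01748297  0.08426859] [ 0.0158638  -0.22695981] [-1.50876151 -7.30347112 13.87029557] [-0.87857478  0.49203373  0.05622463]
-0.19 18 [ 0.0154 -0.1732  0.0866] [0.0087 0.0208] ymax -0.1702
-0.17 64 [ 0.0144 -0.1602  0.0829] [0.0077 0.0214] ymax -0.1501
-0.15 63 [ 0.0144 -0.14    0.0786] [0.0076 0.0212] ymax -0.13
-0.13 62 [ 0.0145 -0.1198  0.0744] [0.0078 0.0216] ymax -0.11
-0.11 61 [ 0.0143 -0.0996  0.0701] [0.0079 0.0214] ymax -0.0903
-0.09 62 [ 0.0143 -0.0802  0.0654] [0.0078 0.0212] ymax -0.0701
-0.07 88 [ 0.0144 -0.0593  0.0579] [0.0028 0.0252] ymax -0.05
-0.05 79 [ 0.0135 -0.0408  0.053 ] [0.0037 0.0245] ymax -0.0303
-0.03 29 [ 0.0136 -0.0249  0.0513] [0.0042 0.0241] ymax -0.0132
vice high z median 0.10797227380554045 2106
block [-0.01630684 -0.06195469] [ 0.04400261 -0.02007079]
vice rise mm 2.8691292 [0.9740591  4.80511785]
```

The rise is about 2.9 mm, but the tip is only 7 mm under the flange. The vice holds its height, so I ease off, slide the blade about 10 mm deeper and press again.

Emit:
jog_arm(motion=[{"dx": 0,"dy": 0,"dz": 0.5,"turn": 0},{"dx": 0,"dy": 0,"dz": 0.5,"turn": 0},{"dx": -0.05,"dy": 0.33,"dz": -0.07,"turn": 0},{"dx": -0.06,"dy": 0.33,"dz": -0.07,"turn": 0},{"dx": -0.05,"dy": 0.33,"dz": -0.07,"turn": 0},{"dx": 0,"dy": 0,"dz": 0,"turn": 0},{"dx": 0,"dy": 0,"dz": 0,"turn": 0}])

```text
time: 12.28
tool_pos: [0.5854, -0.0116, 0.0914]
tcp_rot: [2.023, 2.387, -0.01]
wrist_force: [1.1, -24.2, 7.8]
width: 0.3
```

```bash
python3 chk.py t10
```

```text
12.2833 [ 0.58537071 -0.01164949  0.09142813] [ 0.0154753  -0.22098421] [  1.05037977 -24.16423207   7.84502473] [-4.12852105 -0.11807922  0.43533647]
-0.17 41 [ 0.0142 -0.1566  0.0885] [0.0076 0.0212] ymax -0.1503
-0.15 64 [ 0.0138 -0.14    0.0834] [0.0073 0.021 ] ymax -0.1303
-0.13 63 [ 0.0142 -0.12    0.079 ] [0.0076 0.0209] ymax -0.1101
-0.11 61 [ 0.0141 -0.0997  0.0731] [0.0076 0.0211] ymax -0.0904
-0.09 63 [ 0.0139 -0.0802  0.0681] [0.0075 0.021 ] ymax -0.0701
-0.07 85 [ 0.0135 -0.0583  0.06  ] [-0.0015  0.0245] ymax -0.05
-0.05 85 [ 0.0134 -0.0406  0.0544] [-0.0044  0.0248] ymax -0.0302
-0.03 29 [ 0.0137 -0.025   0.0513] [0.0049 0.0227] ymax -0.0138
vice high z median 0.10799179735785899 2110
block [-0.01621185 -0.05864097] [ 0.04400592 -0.02002158]
vice rise mm 2.9486418 [0.88647008 4.99525666]
```

```bash
python3 - <<'E'
from h import *
for t in("t7","t8","t9","t10"):
    D=np.load(f"pics/{t}.npy"); V,U=np.mgrid[:400,:640]; W=world("top",U,V,D)
    R=np.stack([(W[...,:2]-F)@ex,(W[...,:2]-F)@ey,W[...,2]],-1)
    P=R[(abs(R[...,0]-.013)<.02)&(R[...,2]>.049)&(R[...,1]<-.01)&(R[...,1]>-.12)]
    o=[]
    for k in np.arange(-.084,-.040,.003):
        q=P[(P[:,1]>=k)&(P[:,1]<k+.003)]; o.append((round(k*1000+1.5),round(np.ptp(q[:,0])*1000) if len(q) else 0,round(np.median(q[:,2])*1000,1)))
    print(t,o)
a,_=shot("side","s10"); cv2.imwrite("pics/s10c.png",cv2.resize(a[140:260,210:370,::-1],None,fx=5,fy=5,interpolation=2))
E
```

```text
t7 [(-82, 11, np.float64(89.9)), (-80, 12, np.float64(88.4)), (-76, 13, np.float64(86.9)), (-74, 13, np.float64(85.7)), (-70, 11, np.float64(82.6)), (-67, 13, np.float64(81.5)), (-64, 13, np.float64(82.9)), (-61, 23, np.float64(78.8)), (-58, 16, np.float64(76.5)), (-55, 20, np.float64(72.1)), (-52, 28, np.float64(69.3)), (-49, 26, np.float64(66.5)), (-46, 21, np.float64(65.4)), (-43, 30, np.float64(65.2)), (-40, 20, np.float64(62.3))]
t8 [(-82, 13, np.float64(76.3)), (-80, 11, np.float64(76.0)), (-76, 13, np.float64(74.3)), (-74, 13, np.float64(73.1)), (-70, 13, np.float64(71.0)), (-67, 16, np.float64(69.4)), (-64, 18, np.float64(67.3)), (-61, 22, np.float64(64.9)), (-58, 26, np.float64(63.2)), (-55, 29, np.float64(62.4)), (-52, 25, np.float64(61.2)), (-49, 20, np.float64(59.1)), (-46, 20, np.float64(57.1)), (-43, 31, np.float64(55.9)), (-40, 31, np.float64(55.7))]
t9 [(-82, 14, np.float64(65.7)), (-80, 12, np.float64(63.4)), (-76, 11, np.float64(65.5)), (-74, 13, np.float64(62.2)), (-70, 15, np.float64(63.4)), (-67, 19, np.float64(62.0)), (-64, 20, np.float64(59.6)), (-61, 28, np.float64(57.9)), (-58, 24, np.float64(58.1)), (-55, 29, np.float64(56.0)), (-52, 20, np.float64(56.7)), (-49, 24, np.float64(54.0)), (-46, 20, np.float64(54.3)), (-43, 27, np.float64(53.0)), (-40, 20, np.float64(53.0))]
t10 [(-82, 13, np.float64(68.5)), (-80, 11, np.float64(68.9)), (-76, 11, np.float64(67.6)), (-74, 13, np.float64(65.8)), (-70, 13, np.float64(66.6)), (-67, 11, np.float64(65.3)), (-64, 16, np.float64(63.1)), (-61, 20, np.float64(61.7)), (-58, 29, np.float64(59.6)), (-55, 29, np.float64(58.7)), (-52, 31, np.float64(57.5)), (-49, 32, np.float64(57.2)), (-46, 20, np.float64(55.1)), (-43, 22, np.float64(54.4)), (-40, 29, np.float64(54.5))]
```

View pics/s10c.png

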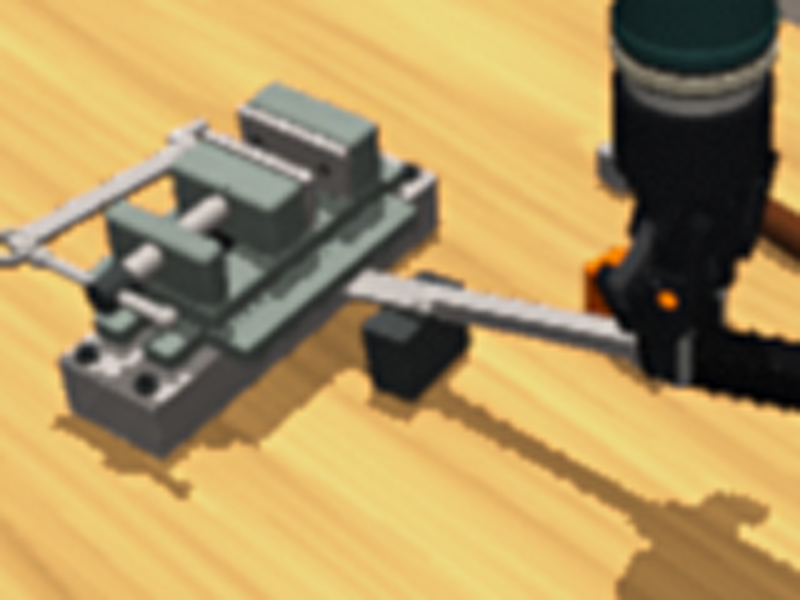

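The tip is now about 11 mm under the flange. The bar is still wedged and dragged the block about 3 mm (24 N along y). I raise the handle more to free it.

Emit:
jog_arm(motion=[{"dx": 0.05,"dy": -0.3,"dz": 0.5,"turn": 0},{"dx": 0,"dy": 0,"dz": 0.5,"turn": 0},{"dx": 0,"dy": 0,"dz": 0.5,"turn": 0},{"dx": 0,"dy": 0,"dz": 0,"turn": 0},{"dx": 0,"dy": 0,"dz": 0,"turn": 0}])

```text
time: 12.8
tool_pos: [0.5817, -0.0071, 0.1024]
tcp_rot: [-2.034, -2.391, 0.003]
wrist_force: [0.2, -1.0, -5.8]
width: 0.299
```

```bash
python3 chk.py t11
```

```text
12.8 [ 0.5816702  -0.00709733  0.10237685] [ 0.01255851 -0.21589323] [ 0.24396611 -1.01876728 -5.82865834] [-0.5818118  -0.14582422 -0.01036167]
-0.17 43 [ 0.0118 -0.1563  0.0964] [0.0046 0.0182] ymax -0.15
-0.15 64 [ 0.0109 -0.1402  0.091 ] [0.0045 0.0178] ymax -0.1302
-0.13 64 [ 0.0109 -0.1202  0.0855] [0.0046 0.018 ] ymax -0.1101
-0.11 59 [ 0.0115 -0.0994  0.0783] [0.0048 0.0181] ymax -0.0901
-0.09 62 [ 0.0109 -0.0799  0.0722] [0.0044 0.0181] ymax -0.0703
-0.07 77 [ 0.0109 -0.0587  0.0631] [0.0011 0.0214] ymax -0.0503
-0.05 89 [ 0.0115 -0.0403  0.0556] [0.0007 0.0219] ymax -0.0306
-0.03 29 [ 0.0113 -0.0252  0.0518] [0.0017 0.0213] ymax -0.0166
vice high z median 0.10796729871329319 2114
block [-0.01618648 -0.0623073 ] [ 0.04424717 -0.020008  ]
vice rise mm 2.9038787 [0.82278252 4.82857227]
```

It is free again: block back at its place, vice held at +2.9 mm, tip +13 mm. I go 3 mm deeper and press again, with less pull-back.

Emit:
jog_arm(motion=[{"dx": -0.05,"dy": 0.3,"dz": -0.09,"turn": 0},{"dx": 0.01,"dy": -0.07,"dz": -0.5,"turn": 0},{"dx": 0.01,"dy": -0.07,"dz": -0.5,"turn": 0},{"dx": 0.01,"dy": -0.06,"dz": -0.5,"turn": 0},{"dx": 0.01,"dy": -0.05,"dz": -0.5,"turn": 0},{"dx": 0.01,"dy": -0.04,"dz": -0.5,"turn": 0},{"dx": 0,"dy": 0,"dz": -0.4,"turn": 0},{"dx": 0,"dy": 0,"dz": 0,"turn": 0},{"dx": 0,"dy": 0,"dz": 0,"turn": 0}])

```text
time: 13.6
tool_pos: [0.5856, -0.0099, 0.0776]
tcp_rot: [2.031, 2.389, 0.0]
wrist_force: [-3.9, -9.2, 15.0]
width: 0.307
```

```bash
python3 chk.py t12
```

```text
13.6 [ 0.58559612 -0.00985646  0.07760089] [ 0.01598753 -0.21925092] [-3.85582957 -9.16294647 14.9584989 ] [-0.81401557  0.95329934  0.49126482]
-0.17 47 [ 0.0137 -0.158   0.0791] [0.0074 0.0209] ymax -0.1502
-0.15 62 [ 0.014  -0.1398  0.0757] [0.0072 0.0207] ymax -0.1301
-0.13 63 [ 0.0135 -0.1197  0.0715] [0.0069 0.0203] ymax -0.11
-0.11 62 [ 0.0131 -0.0998  0.0676] [0.0068 0.0203] ymax -0.0902
-0.09 59 [ 0.0132 -0.0802  0.0643] [0.0065 0.0202] ymax -0.0705
-0.07 73 [ 0.0128 -0.0589  0.0583] [0.0027 0.0216] ymax -0.0503
-0.05 80 [ 0.0134 -0.0411  0.0528] [0.0025 0.0242] ymax -0.0302
-0.03 19 [ 0.0161 -0.0245  0.0513] [0.0035 0.0226] ymax -0.0132
-0.01 11 [ 0.0073 -0.0003  0.0534] [-0.008   0.0335] ymax -0.0001
vice high z median 0.1090206278802281 2110
block [-0.01638386 -0.06198832] [ 0.04396927 -0.02120234]
vice rise mm 3.9489865 [1.81362033 5.83896041]
```

Emit:
jog_arm(motion=[{"dx": 0.01,"dy": -0.04,"dz": -0.4,"turn": 0},{"dx": 0.01,"dy": -0.04,"dz": -0.4,"turn": 0},{"dx": 0.01,"dy": -0.04,"dz": -0.4,"turn": 0},{"dx": 0,"dy": -0.03,"dz": -0.4,"turn": 0},{"dx": 0,"dy": 0,"dz": 0,"turn": 0},{"dx": 0,"dy": 0,"dz": 0,"turn": 0}])

```text
time: 14.15
tool_pos: [0.5872, -0.0131, 0.0636]
tcp_rot: [2.028, 2.387, -0.0]
wrist_force: [-6.1, -14.4, 23.7]
width: 0.309
```

```bash
python3 chk.py t13
```

```text
14.15 [ 0.58724414 -0.01307513  0.06359827] [ 0.01709399 -0.22269406] [ -6.09498808 -14.40266457  23.7155214 ] [-1.74376009  1.35341055  0.64397406]
-0.17 54 [ 0.015  -0.1589  0.0699] [0.008  0.0217] ymax -0.1502
-0.15 62 [ 0.0143 -0.1396  0.0676] [0.0078 0.0214] ymax -0.1301
-0.13 61 [ 0.0141 -0.12    0.0653] [0.0075 0.0211] ymax -0.1103
-0.11 61 [ 0.0136 -0.1     0.0632] [0.0071 0.0206] ymax -0.0901
-0.09 57 [ 0.0136 -0.0796  0.0602] [0.007  0.0203] ymax -0.0703
-0.07 73 [ 0.0131 -0.0587  0.0562] [0.0031 0.0224] ymax -0.0501
-0.05 75 [ 0.0134 -0.0413  0.0527] [0.0031 0.0237] ymax -0.0302
-0.03 34 [ 0.0125 -0.0226  0.0513] [0.0031 0.0222] ymax -0.0117
-0.01 14 [ 0.0125 -0.0025  0.0524] [-0.0063  0.0333] ymax -0.0001
vice high z median 0.1119404110738589 2132
block [-0.01615441 -0.06938579] [ 0.04394035 -0.02000131]
vice rise mm 6.870806 [4.66665626 8.83203745]
```

Emit:
jog_arm(motion=[{"dx": 0,"dy": -0.03,"dz": -0.35,"turn": 0},{"dx": 0,"dy": -0.02,"dz": -0.35,"turn": 0},{"dx": 0,"dy": -0.01,"dz": -0.3,"turn": 0},{"dx": 0,"dy": 0,"dz": 0,"turn": 0},{"dx": 0,"dy": 0,"dz": 0,"turn": 0}])

```text
time: 14.62
tool_pos: [0.5883, -0.0143, 0.0552]
tcp_rot: [2.026, 2.386, 0.0]
wrist_force: [-7.6, -17.7, 30.7]
width: 0.305
```

```bash
python3 chk.py t14
```

```text
14.6167 [ 0.58830137 -0.01427967  0.05517395] [ 0.01794282 -0.2240538 ] [ -7.64160449 -17.74661024  30.7292905 ] [-1.98292047  1.63405097  0.6318896 ]
-0.17 61 [ 0.0153 -0.1601  0.0649] [0.0087 0.0225] ymax -0.1503
-0.15 61 [ 0.0152 -0.1398  0.0637] [0.0084 0.0217] ymax -0.1301
-0.13 61 [ 0.0142 -0.1201  0.0625] [0.0078 0.0213] ymax -0.1103
-0.11 57 [ 0.0147 -0.0998  0.0606] [0.0078 0.0204] ymax -0.0902
-0.09 61 [ 0.0139 -0.08    0.0591] [0.0074 0.0211] ymax -0.0702
-0.07 71 [ 0.0137 -0.0587  0.0563] [0.0044 0.0226] ymax -0.0502
-0.05 83 [ 0.0129 -0.0404  0.0531] [-0.0013  0.0239] ymax -0.0304
-0.03 50 [ 0.0139 -0.0226  0.0522] [0.0023 0.0234] ymax -0.0106
-0.01 23 [ 0.0111 -0.0039  0.0533] [-0.0012  0.0294] ymax -0.0
vice high z median 0.11416405138551851 2159
block [-0.01619893 -0.06227602] [ 0.04429247 -0.02007474]
vice rise mm 9.128391 [ 6.74206018 11.25967503]
```

Emit:
jog_arm(motion=[{"dx": 0,"dy": 0,"dz": -0.2,"turn": 0},{"dx": 0,"dy": 0,"dz": -0.2,"turn": 0},{"dx": 0,"dy": 0,"dz": 0,"turn": 0},{"dx": 0,"dy": 0,"dz": 0,"turn": 0}])

```text
time: 15.0
tool_pos: [0.5886, -0.0147, 0.0517]
tcp_rot: [2.025, 2.385, 0.0]
wrist_force: [-8.1, -18.8, 32.9]
width: 0.305
```

```bash
python3 chk.py t15
```

```text
15.0 [ 0.58859111 -0.01465334  0.05173047] [ 0.0181684  -0.22446943] [ -8.14710406 -18.76228623  32.92924166] [-2.0820192   1.85137114  0.62947251]
-0.17 61 [ 0.0155 -0.1601  0.0625] [0.0089 0.0228] ymax -0.1504
-0.15 61 [ 0.0151 -0.1399  0.0614] [0.0085 0.0222] ymax -0.1302
-0.13 61 [ 0.0144 -0.1201  0.0606] [0.0078 0.0214] ymax -0.1103
-0.11 58 [ 0.0145 -0.1     0.0597] [0.008  0.0206] ymax -0.0901
-0.09 60 [ 0.014  -0.0799  0.0586] [0.0074 0.0212] ymax -0.0703
-0.07 76 [ 0.0134 -0.0589  0.0562] [0.0027 0.0231] ymax -0.05
-0.05 85 [ 0.013  -0.0406  0.053 ] [0.0022 0.0238] ymax -0.0303
-0.03 70 [ 0.0124 -0.0214  0.0521] [0.0025 0.023 ] ymax -0.01
-0.01 38 [ 0.0127 -0.0021  0.0526] [-0.0038  0.0299] ymax -0.0
vice high z median 0.11534090299276875 2176
block [-0.01613305 -0.06204226] [ 0.0442086  -0.02014907]
vice rise mm 10.091246 [ 7.87994266 12.24911213]
```

The rise is about 10.1 mm. I ease the load off the arm, then let go.

Emit:
jog_arm(motion=[{"dx": 0.07,"dy": -0.2,"dz": 0.2,"turn": 0},{"dx": 0.07,"dy": -0.2,"dz": 0.2,"turn": 0},{"dx": 0.05,"dy": -0.1,"dz": 0.2,"turn": 0},{"dx": 0,"dy": 0,"dz": 0,"turn": 0}])

```text
time: 15.38
tool_pos: [0.5876, -0.0148, 0.0541]
tcp_rot: [2.034, 2.39, 0.004]
wrist_force: [-5.5, -1.2, 18.6]
width: 0.304
```

Emit:
jog_arm(motion=[{"dx": 0,"dy": 0,"dz": 0.2,"turn": 0},{"dx": -0.05,"dy": 0,"dz": 0.2,"turn": 0},{"dx": 0,"dy": 0,"dz": 0,"turn": 0},{"dx": 0,"dy": 0,"dz": 0,"turn": 0}], grip_force=40)

```text
time: 15.72
tool_pos: [0.5867, -0.0147, 0.0562]
tcp_rot: [2.034, 2.39, 0.003]
wrist_force: [-2.6, 0.1, 8.0]
width: 0.304
```

Emit:
jog_arm(motion=[{"dx": 0,"dy": 0,"dz": 0.1,"turn": 0},{"dx": 0,"dy": 0,"dz": 0.1,"turn": 0},{"dx": 0,"dy": 0,"dz": 0,"turn": 0}], grip_force=20)

```text
time: 15.97
tool_pos: [0.5863, -0.0147, 0.0571]
tcp_rot: [2.035, 2.39, 0.003]
wrist_force: [-0.2, -1.5, 3.6]
width: 0.308
```

Emit:
jog_arm(motion=[{"dx": 0,"dy": 0,"dz": 0,"turn": 0},{"dx": 0,"dy": 0,"dz": 0,"turn": 0},{"dx": 0,"dy": 0,"dz": 0,"turn": 0},{"dx": 0,"dy": 0,"dz": 0,"turn": 0},{"dx": 0,"dy": 0,"dz": 0,"turn": 0}], fingers=5.5)

```text
time: 16.38
tool_pos: [0.5844, -0.0143, 0.0553]
tcp_rot: [-2.036, -2.391, 0.001]
wrist_force: [-0.1, 0.4, -0.4]
width: 0.641
```

```bash
python3 chk.py t16; python3 - <<'E'
from h import *
a,_=shot("side","s16"); cv2.imwrite("pics/s16c.png",cv2.resize(a[130:270,200:430,::-1],None,fx=3.4,fy=3.4,interpolation=2))
E
```

```text
16.3833 [ 0.58436093 -0.01432974  0.05533304] [ 0.01404551 -0.22346644] [-0.08332879  0.40456962 -0.38127567] [ 0.03195035 -0.00224048  0.00211877]
-0.19 6 [ 0.0138 -0.1712  0.0684] [0.0087 0.0188] ymax -0.1703
-0.17 63 [ 0.0133 -0.1598  0.0677] [0.0069 0.0204] ymax -0.1502
-0.15 61 [ 0.0136 -0.1398  0.0659] [0.007  0.0201] ymax -0.1302
-0.13 60 [ 0.0135 -0.1199  0.065 ] [0.0068 0.0203] ymax -0.1104
-0.11 63 [ 0.0131 -0.0999  0.0621] [0.0065 0.0202] ymax -0.0901
-0.09 58 [ 0.0131 -0.0802  0.0608] [0.0064 0.0195] ymax -0.0703
-0.07 80 [ 0.0127 -0.0588  0.0573] [-0.0035  0.0226] ymax -0.0502
-0.05 90 [ 0.0129 -0.0406  0.0538] [0.0019 0.0239] ymax -0.0301
-0.03 73 [ 0.013  -0.0211  0.0525] [0.0024 0.023 ] ymax -0.0111
-0.01 39 [ 0.0149 -0.0037  0.052 ] [-0.0019  0.0296] ymax -0.0
vice high z median 0.1151882915823765 2168
block [-0.01602784 -0.07164012] [ 0.04428208 -0.02175015]
vice rise mm 10.180116 [ 7.80871511 12.35076785]
```

View pics/s16c.png

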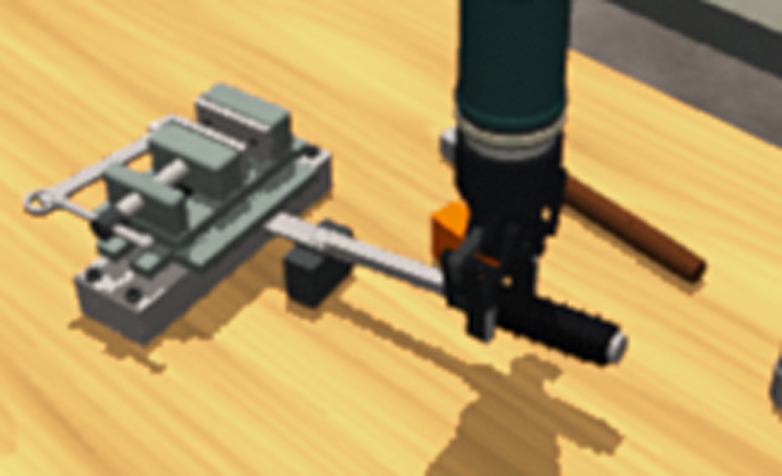

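Fingers open, the bar rests on the block under the flange with no contact force, and the vice stays up. I withdraw straight up.

Emit:
jog_arm(motion=[{"dx": 0,"dy": 0,"dz": 0.5,"turn": 0},{"dx": 0,"dy": 0,"dz": 1,"turn": 0},{"dx": 0,"dy": 0,"dz": 1.5,"turn": 0},{"dx": 0,"dy": 0,"dz": 2,"turn": 0},{"dx": 0,"dy": 0,"dz": 2,"turn": 0},{"dx": 0,"dy": 0,"dz": 3,"turn": 0},{"dx": 0,"dy": -2,"dz": 2,"turn": 0},{"dx": 0,"dy": -3,"dz": 0,"turn": 0},{"dx": 0,"dy": -3,"dz": 0,"turn": 0},{"dx": 0,"dy": -3,"dz": 0,"turn": 0},{"dx": 0,"dy": 0,"dz": 0,"turn": 0},{"dx": 0,"dy": 0,"dz": 0,"turn": 0}])

```text
time: 17.48
tool_pos: [0.585, -0.126, 0.177]
tcp_rot: [2.04, 2.388, 0.001]
wrist_force: [0.7, -0.0, -0.7]
width: 0.64
```

```bash
python3 chk.py t17; python3 - <<'E'
from h import *
a,_=shot("side","s17"); b=cv2.imread("pics/t17.png")
cv2.imwrite("pics/s17c.png",np.hstack([cv2.resize(a[130:290,190:390,::-1],(400,320),interpolation=2),cv2.resize(b[170:310,190:365],(400,320),interpolation=2)]))
E
```

```text
17.4833 [ 0.58498703 -0.12595633  0.17703681] [-0.00337539 -0.33374307] [ 0.66823183 -0.02907321 -0.74609424] [0.03637709 0.02208116 0.00318376]
-0.21 107 [ 0.0133 -0.2014  0.0761] [0.0012 0.0267] ymax -0.19
-0.19 61 [ 0.0142 -0.1798  0.0693] [0.0075 0.0209] ymax -0.1701
-0.17 63 [ 0.0136 -0.16    0.0673] [0.0071 0.0207] ymax -0.1502
-0.15 61 [ 0.0133 -0.1399  0.0656] [0.0068 0.0201] ymax -0.1301
-0.13 60 [ 0.0132 -0.1199  0.0647] [0.0068 0.0201] ymax -0.1103
-0.11 62 [ 0.0132 -0.1001  0.063 ] [0.0065 0.0199] ymax -0.09
-0.09 59 [ 0.013  -0.0801  0.0605] [0.0062 0.0195] ymax -0.0702
-0.07 80 [ 0.0124 -0.0586  0.0579] [0.0017 0.0221] ymax -0.0501
-0.05 86 [ 0.0129 -0.0401  0.0547] [0.0023 0.0234] ymax -0.0303
-0.03 70 [ 0.013  -0.0205  0.0523] [0.0033 0.0232] ymax -0.01
-0.01 44 [ 0.0131 -0.003   0.053 ] [-0.0051  0.0319] ymax -0.0
vice high z median 0.11525739133080573 2175
block [-0.01629172 -0.0622224 ] [ 0.04429453 -0.02253903]
vice rise mm 10.169447 [ 7.85699487 12.34549284]
```

View pics/s17c.png

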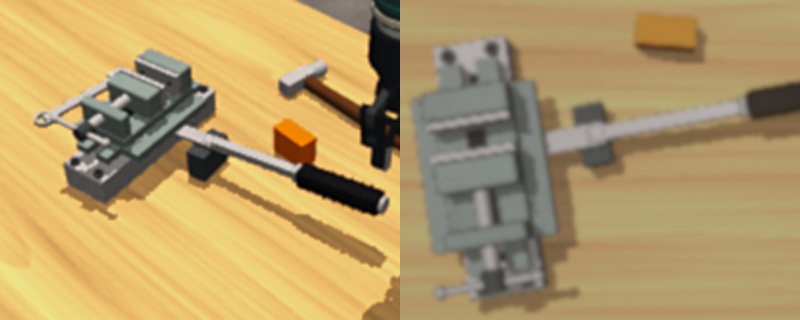

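Both views show the bar over the dark block with its blade under the flange at about (180,130) in the left view. The gripper is clear and the other tools are untouched. I hand the job in.

```bash
python3 -c "
from workcell import bot
print(bot.finish_job(), bot.read_state()['time'])"
```

```text
the job is handed in; nothing more can be done
the job is handed in; nothing more can be done
```

The job is handed in: the vice stands about 10 mm up on its dowels, and the pry bar is left in place under the flange, over the steel block. It took 17.5 s of the 56 s.

- **What I did:** I took the bar by its handle and tilted it about 30° blade-down in the grip, by hooking the blade lightly under the flange beside the block. I then inserted it over the block, pressed the handle down in stages, eased off, let go and withdrew.
- **Last checks:** By the change in depth, the vice had risen 10.2 mm before and after withdrawing. By my position estimate the blade is about 14 to 15 mm under the flange. The gripper is well clear with near-zero wrist force. The hammer, wrench and orange look-alike were in place in the last views.
- **What went less well:**
  - The first press left the blade only 7 mm under the flange, so I eased off to push it deeper. The bar was still wedged and met about 24 N along its length, and the block's far edge read 3 mm off for a moment.
  - After I raised the handle the edge read normal again, within measuring noise. The vice's height did not change during this.
  - The peak wrist force I read was about 39 N, while pressing.

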